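# Set the sauce and seasoning row in order of height

### The job

Put the four seasoning containers back in line on the serving board by height, one on each cork coaster: the shortest on the coaster next to the napkin dispenser, then taller and taller to the tallest next to the spoon pot. Draw the squeeze bottle straight up out of its light wire stand, so that the stand stays standing on the counter where it is. Keep the containers upright all the time and leave each one standing in the middle of its coaster.

Things in the scene. Friction and masses are not known exactly. Their poses are not given: they have to be found in the camera images.
- pickle_jar: short jar with amber glass, white label and a yellow lid: 62 mm high, 58 mm across all the way up, about 0.16 kg, loose. Origin: centre of its underside, z up. It, the other containers and a clay cup (66 mm across, 75 mm high) stand in mixed places in an uneven line across the counter, between the robot and the board, side by side at least 100 mm apart in y (centre to centre)
- shaker: seasoning shaker, clear with orange seasoning inside, steel cap with small black holes in its top: 92 mm high, 52 mm across (53 mm at the cap, from 68 to 86 mm), about 0.12 kg, loose. Origin: centre of its underside, z up
- masala_jar: spice jar, clear with brown spice and a white label, red screw lid: 122 mm high, 56 mm across (57 mm at the lid, the top 24 mm), about 0.16 kg, loose. Origin: centre of its underside, z up
- squeeze_bottle: green squeeze bottle with white conical nozzle cap: 160 mm high in all, its green body 54 mm across and straight up to 130 mm, the nozzle above that; about 0.2 kg, loose. At the start it stands in the wire stand, its underside 3 mm above the counter. Origin: centre of its underside, z up
- wire_stand: light (60 g) free-standing dark wire stand round the squeeze bottle: base plate 86 mm across and 3 mm thick, four wire uprights and a top hoop 72 mm above the counter, 73 mm across outside; about 4 mm of play round the bottle. Bottle and stand part once the bottle's underside is above 72 mm. Not fixed to the counter. Origin: centre of its underside, z up
- dispenser: steel table napkin dispenser, 110 mm deep, 100 mm wide (along the row), 115 mm high, with napkins showing in black-framed windows front and back, a napkin sticking out of each; it stands on the counter at one end of the row, left or right, its centre about 120 mm from the centre of the nearest coaster, and cannot move. A steel pot of spoons (76 mm across, about 172 mm high with the spoons) stands at the other end. Origin: centre of its underside; y runs along the row
- coaster_a: one of four identical round cork coasters, 90 mm across and 4 mm thick, lying in a straight row about 100 mm apart (centre to centre) on a dark wooden board 130 mm deep, 420 mm long and 12 mm high; it cannot move. Origin: centre of its underside, 12 mm above the counter, so a container on it stands 16 mm above the counter. The letters say nothing about the place in the row: which coaster lies where changes each time. Its y axis runs along the row
- coaster_b: one of four identical round cork coasters, 90 mm across and 4 mm thick, lying in a straight row about 100 mm apart (centre to centre) on a dark wooden board 130 mm deep, 420 mm long and 12 mm high; it cannot move. Origin: centre of its underside, 12 mm above the counter, so a container on it stands 16 mm above the counter. The letters say nothing about the place in the row: which coaster lies where changes each time. Its y axis runs along the row
- coaster_c: one of four identical round cork coasters, 90 mm across and 4 mm thick, lying in a straight row about 100 mm apart (centre to centre) on a dark wooden board 130 mm deep, 420 mm long and 12 mm high; it cannot move. Origin: centre of its underside, 12 mm above the counter, so a container on it stands 16 mm above the counter. The letters say nothing about the place in the row: which coaster lies where changes each time. Its y axis runs along the row
- coaster_d: one of four identical round cork coasters, 90 mm across and 4 mm thick, lying in a straight row about 100 mm apart (centre to centre) on a dark wooden board 130 mm deep, 420 mm long and 12 mm high; it cannot move. Origin: centre of its underside, 12 mm above the counter, so a container on it stands 16 mm above the counter. The letters say nothing about the place in the row: which coaster lies where changes each time. Its y axis runs along the row

How it is judged:
By the outcome, as a careful person would: the job done as asked, in the order asked, and still so for the second after the job is handed in, with the robot touching nothing.
It also fails if it takes over 102 s, if anything falls off the work surface, if the arm or the gripper's body presses on something with over 40 N, if the wrist force passes 120 N, or if a joint passes its speed limit or range.

### The arm

A 6-joint arm with a two-finger parallel gripper is mounted at the origin on the work surface. World frame = base frame: x ahead of the robot, y to its left, z up, the work surface at z = 0. Lengths are in m, angles in rad, forces in N, time in s.
With the tool pointing down it reaches from about 0.2 to 0.875 m from the base axis. Payload 3.4 kg.
Tool frame: the origin (TCP) lies at the very end of the fingers, on their centre line; the grasp point (between the pads) lies 19 mm behind it; z points along the fingers, y is the line along which they close (so a half turn about z gives the same grasp; the last joint's range is limited). The gripper opens to 94 mm and grips with 3 to 60 N. Pads are 16 mm wide; open, the fingers measure 119 mm over their backs; the gripper's body (75 mm by 177 mm) begins 78 mm behind the grasp point.
Start: joints at [-1.226, 0.276, 1.505, -0, 1.361, -0.121], TCP at [0.258, -0.514, 0.205] pointing down, gripper open.
Joint ranges: [-2.89, 2.89], [-0.75, 2.08], [0.22, 2.7], [-1.18, 4.32], [0.11, 2.71], [-2.7, 2.7]. Speed limits (rad/s): [2.57, 2.57, 3.14, 3.14, 3.14, 3.14].

### API

Orientations are given as a unit quaternion [w, x, y, z].
In Python, from station import r gives the robot as it stands. The module is installed in compiled form; this text tells all that it offers.
- The arm moves only by the tool jog_arm, never from a script. Its argument "series" is a list that holds one entry, the list of rows, each a list of 7 numbers: the closure, from 0 (fully open) to 1 (shut), then the shift along the tool's x, y, z in mm, then the turn, a rotation vector about the tool's x, y, z in rad. A call has 1 to 12 rows; each row is the pose to reach, as a shift and turn from the pose commanded when the call began, along the tool's axes at that moment; what a row does not reach only later rows make up. A row lasts 1/8 s, in which the tool goes at most 62.5 mm and 10.7 degrees, less where a joint would pass 70% of its speed; a pose out of reach is approached as far as the arm can. A call with a gripper value outside its range is refused whole. The fingers move at their own pace and stop on an object; "newtons" is the grip in N (left out, the last holds). Time passes only in rows, so rows that repeat a pose let the fingers close. It gives the time, the measured TCP pose, the force, the opening and the grip force at its end, in the units of the state.
- r.get_obs(): the state, without advancing time (a new reading comes with each control period).
- r.capture(name): name is "side" or "top"; returns the picture (384x512x3 uint8, red, green, blue); there is no depth.
- r.camera_params(name): a dict with "intrinsics" (3x3 intrinsics, pixels), "R" (3x3) and "t" (3): a world point X has camera coordinates R X + t. Camera axes: x right, y down, z forward; pixel columns grow to the right and rows downward; lengths in m; the calibration is good to about 2 mm. A picture is of the moment at which its call begins. camera_params takes no time and is no camera call.
- r.hand_in(): hands the job in; it is judged then, once.
Trained networks look in the newest picture that a camera, given by its name, has taken for a name from the list of things; names that differ only in an ending like _2 or _b are one class to them, and where a whole thing is asked for, a point or a joint stands for the part that bears it (a point fixed in the world has none). Each returns a list of dicts, best first, with "conf" (0 to 1); they miss things now and then, are a little off and sometimes report something else, mostly with a low value. They report only what shows in the picture. A call takes as long as a camera call.
- r.look_for(target, camera): "bbox" ([centre column, centre row, width, height] in pixels, round what is visible of it).
- r.landmark_of(target, camera): "at" ([column, row] in pixels: a listed point, or the origin of a listed thing).
The state is a dict: "time_s": time; "joints": joint angles; "qvel": joint speeds; "effort": joint torques, N m; "eef_pos": TCP position; "tool_rot": TCP orientation; "force": force on the tool from outside, world axes, zero at the start; "moment": the same for the moment, N m; "width": opening from 0.0 (shut) to 1.0 (fully open); "finger_force": force on a finger pad.
Only numpy, scipy, OpenCV 4.12 (cv2) and the standard library are available. Lean on these libraries where they do the work, as an engineer would, in place of code of your own. Each camera call takes 0.05 s, during which the arm holds its last target. There are 200 camera calls.

## Working session

There is one attempt and no reset: what is moved stays moved. The work goes in short steps, Python scripts to look and compute and a tool call to move; the robot and the scene stay as the last step left them, time stands still between calls to the robot, and variables do not carry over. Pictures are saved under pics/ and viewed, at most 14 in all, crops included, and the job is handed in when it is done.

Besides the shell and the picture viewer there is one more tool, called after ">>>" in YAML: its name, and indented under it one key for each argument. jog_arm: Moves the arm, as the interface text tells. Its arguments: {"type":"object","properties":{"series":{"type":"array"},"newtons":{"type":"number"}},"required":["series"]}

```bash
mkdir -p pics; cat > h.py <<'E'
import numpy as np, cv2
from station import r
def P(c):
    p=r.camera_params(c); return np.array(p["intrinsics"]),np.array(p["R"]),np.array(p["t"])
def ray(c,px,z):
    K,R,t=P(c); d=R.T@np.linalg.solve(K,[px[0],px[1],1]); o=-R.T@t
    return o+d*(z-o[2])/d[2]
def proj(c,X):
    K,R,t=P(c); q=K@(R@np.array(X,float)+t); return q[:2]/q[2]
def save(c,n):
    im=np.array(r.capture(c)); cv2.imwrite(f"pics/{n}.png",im[:,:,::-1]); return im
E
python3 - <<'E'
from h import *
np.set_printoptions(precision=3,suppress=True)
o=r.get_obs(); print(o["time_s"],o["eef_pos"],o["tool_rot"],o["width"],o["force"])
for c in("top","side"):
    save(c,c+"0"); K,R,t=P(c); print(c,-R.T@t,R[2],K[0,0])
    for n in["pickle_jar","shaker","masala_jar","squeeze_bottle","wire_stand","dispenser","coaster_a"]:
        z={"dispenser":0,"coaster_a":.012,"squeeze_bottle":.003}.get(n,0)
        for d in r.landmark_of(n,c)[:5]:
            print(c,n,round(d["conf"],2),np.array(d["at"]),ray(c,d["at"],z)[:2])
E
```

```text
0.0 [ 0.258 -0.513  0.205] [-0.001  0.973  0.231 -0.   ] 0.9993698552071824 [-0.388 -0.243  0.29 ]
top [0.463 0.025 1.219] [ 0.074 -0.01  -0.997] 483.7834316991167
top pickle_jar 0.69 [264.5 239.9] [ 0.427 -0.007]
top shaker 0.6 [140.6 231.7] [0.453 0.303]
top masala_jar 0.98 [311.2 233.1] [ 0.442 -0.124]
top squeeze_bottle 0.86 [197.9 225.6] [0.465 0.159]
top wire_stand 0.68 [196.5 227. ] [0.462 0.163]
top coaster_a 0.9 [226.7 159.6] [0.63  0.085]
top coaster_a 0.79 [270.1 157.4] [ 0.633 -0.025]
top coaster_a 0.73 [309.8 158.1] [ 0.63  -0.124]
top coaster_a 0.73 [187.4 158.3] [0.634 0.183]
side [ 0.402 -0.698  0.48 ] [ 0.194  0.842 -0.504] 373.8712240238687
side pickle_jar 0.75 [193.  222.2] [ 0.434 -0.001]
side pickle_jar 0.29 [282.2 214.6] [ 0.636 -0.018]
side shaker 0.58 [185.1 163.5] [0.441 0.303]
side masala_jar 0.88 [200.5 256.4] [ 0.436 -0.122]
side squeeze_bottle 0.62 [199.1 182.3] [0.467 0.174]
side wire_stand 0.69 [199.2 185.9] [0.466 0.16 ]
side dispenser 0.65 [318.8 277.4] [ 0.64 -0.23]
side coaster_a 0.79 [264.5 169.5] [0.65  0.189]
side coaster_a 0.77 [281.3 212.1] [ 0.631 -0.025]
side coaster_a 0.63 [268.7 191. ] [0.629 0.073]
side coaster_a 0.51 [298.3 239.1] [ 0.635 -0.128]
```

View pics/top0.png

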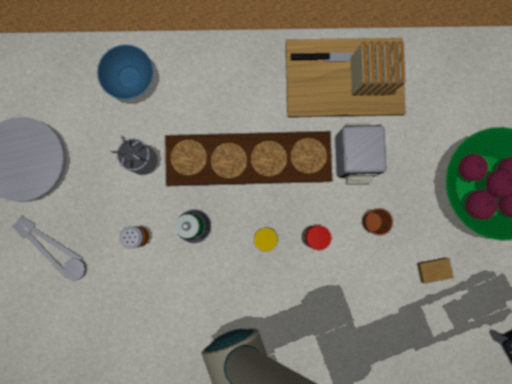

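View pics/side0.png

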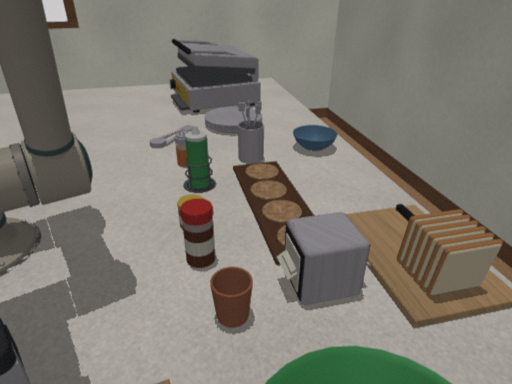

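The top view shows the pickle jar (266,239), shaker (133,237), masala jar (318,237), bottle in its stand (193,226), cup (378,221), spoon pot (135,155), dispenser at right (361,152) and coasters at columns 188–309, row 157. In the side view the order agrees: the dispenser is at −y and the spoon pot at +y. I'll refine these with colour blobs.

```bash
python3 - <<'E'
from h import *
np.set_printoptions(precision=4,suppress=True)
im=cv2.imread("pics/top0.png"); hsv=cv2.cvtColor(im,cv2.COLOR_BGR2HSV)
def blob(name,box,lo,hi,z):
    x0,x1,y0,y1=box; m=np.zeros(im.shape[:2],np.uint8)
    m[y0:y1,x0:x1]=cv2.inRange(hsv,lo,hi)[y0:y1,x0:x1]
    n,l,s,c=cv2.connectedComponentsWithStats(m); k=1+s[1:,4].argmax()
    pts=max(cv2.findContours((l==k).astype(np.uint8),0,1)[0],key=len)
    (cx,cy),rad=cv2.minEnclosingCircle(pts)
    w=ray("top",c[k],z)[:2]; w2=ray("top",(cx,cy),z)[:2]
    sc=np.linalg.norm(ray("top",(cx+rad,cy),z)-ray("top",(cx,cy),z))*2
    print(name,c[k],w,w2,"dia",sc)
blob("pickle",(245,290,215,260),(20,120,90),(35,255,255),.062)
blob("masala",(295,340,215,260),(0,150,120),(8,255,255),.122)
blob("shaker",(115,146,220,255),(90,0,60),(140,90,255),.092)
blob("green",(170,220,200,250),(45,90,20),(85,255,255),.130)
blob("nozzle",(170,220,200,250),(0,0,185),(180,60,255),.140)
for i,c in enumerate([188,229,268,308]):
    blob("coaster%d"%i,(c-20,c+20,136,182),(8,60,75),(22,220,255),.016)
crop=im[125:265,105:345]; cv2.imwrite("pics/crop.png",cv2.resize(crop,None,fx=3.3,fy=3.3,interpolation=cv2.INTER_CUBIC))
for n,X in dict(stand=(.464,.162,.072)).items(): print(n,proj("top",X))
E
```

```text
pickle [265.3557 239.157 ] [ 0.4304 -0.0073] [ 0.4303 -0.0077] dia 0.056350517517218646
masala [318.2461 237.2975] [ 0.4341 -0.1252] [ 0.4341 -0.1251] dia 0.0541046166352167
shaker [130.6089 236.8886] [0.442  0.3053] [0.4429 0.3056] dia 0.0535720598504196
green [199.8506 225.5977] [0.4652 0.141 ] [0.4656 0.1507] dia 0.04710930726448203Traceback (most recent call last):
  File "<stdin>", line 17, in <module>
  File "<stdin>", line 7, in blob
ValueError: attempt to get argmax of an empty sequence
```

```bash
python3 - <<'E'
from h import *
np.set_printoptions(precision=4,suppress=True)
im=cv2.imread("pics/top0.png"); hsv=cv2.cvtColor(im,cv2.COLOR_BGR2HSV)
print(hsv[157,180:236:4].tolist(), hsv[224,176:212:3].tolist())
for i,c in enumerate([188,229,268,308]):
    m=np.zeros(im.shape[:2],np.uint8); b=np.s_[136:180,c-21:c+21]
    m[b]=(hsv[...,2][b]>85)*255
    n,l,s,cc=cv2.connectedComponentsWithStats(m); k=1+s[1:,4].argmax()
    pts=max(cv2.findContours((l==k).astype(np.uint8),0,1)[0],key=len)
    (cx,cy),rad=cv2.minEnclosingCircle(pts)
    print(i,cc[k],rad,ray("top",cc[k],.016),ray("top",(cx,cy),.016))
for px in [(193,226)]: print(ray("top",px,.13)[:2])
v=im.copy()
def circ(X,rad,col):
    a=np.linspace(0,6.283,40); p=np.array([proj("top",(X[0]+rad*np.cos(t),X[1]+rad*np.sin(t),X[2])) for t in a])
    return p
S=3.3; big=cv2.resize(im[125:265,105:345],None,fx=S,fy=S,interpolation=cv2.INTER_CUBIC)
for X,rr in [((.465,.160,.072),.0365),((.465,.160,.13),.027),((.465,.160,0),.043),((.442,.3045,.086),.0265)]:
    p=(circ(X,rr,0)-[105,125]+.5)*S
    cv2.polylines(big,[p.astype(np.int32)],True,(255,0,255),1)
cv2.imwrite("pics/crop.png",big)
E
```

```text
[[16, 137, 141], [16, 138, 144], [17, 137, 125], [16, 133, 136], [16, 136, 116], [16, 138, 126], [16, 136, 124], [13, 190, 63], [17, 139, 121], [17, 135, 130], [18, 141, 123], [17, 137, 128], [17, 141, 121], [17, 131, 119]] [[75, 13, 163], [90, 13, 160], [83, 15, 132], [81, 13, 136], [78, 13, 100], [85, 10, 151], [81, 11, 168], [83, 14, 148], [66, 179, 54], [70, 135, 51], [105, 36, 42], [100, 14, 53]]
0 [188.127  156.9446] 18.5139217376709 [0.6373 0.1809 0.016 ] [0.6367 0.1809 0.016 ]
1 [228.4471 160.1   ] 18.44671630859375 [0.6277 0.0801 0.016 ] [0.6275 0.08   0.016 ]
2 [268.4639 158.1309] 18.565017700195312 [ 0.631  -0.0202  0.016 ] [ 0.6308 -0.0199  0.016 ]
3 [308.3196 155.2956] 18.582685470581055 [ 0.6365 -0.1204  0.016 ] [ 0.636  -0.1202  0.016 ]
[0.4645 0.1563]
```

View pics/crop.png

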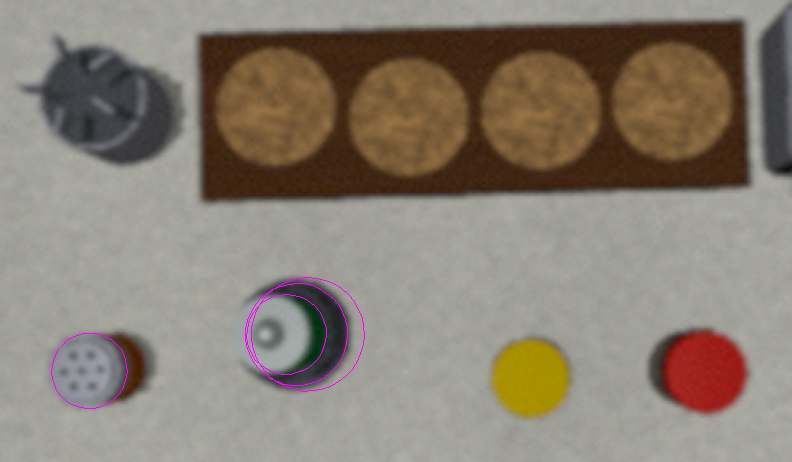

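The overlays put the shaker at (0.442, 0.3045). The stand and bottle circles should sit slightly further left, at y≈0.165. Coasters, from the spoon-pot end to the dispenser end: (0.637, 0.181), (0.6276, 0.080), (0.631, −0.020), (0.636, −0.120). First I'll go above the pickle jar, with the tool turned so that x = world y and y = world x.

>>> jog_arm:
  series:
    - [[0,381,-374,0,0,0,-1.105],[0,381,-374,0,0,0,-1.105],[0,381,-374,0,0,0,-1.105],[0,381,-374,0,0,0,-1.105],[0,381,-374,0,0,0,-1.105],[0,381,-374,0,0,0,-1.105],[0,381,-374,0,0,0,-1.105],[0,381,-374,0,0,0,-1.105],[0,381,-374,0,0,0,-1.105],[0,381,-374,0,0,0,-1.105],[0,381,-374,0,0,0,-1.105],[0,381,-374,0,0,0,-1.105]]
  newtons: 20

```text
time_s: 2.3
eef_pos: [0.4304, -0.0097, 0.2054]
tool_rot: [0.0, 0.708, 0.706, -0.0]
force: [-0.1, -0.0, 0.3]
width: 1.002
finger_force: 0.0
```

```bash
python3 - <<'E'
from h import *
from scipy.spatial.transform import Rotation as Ro
np.set_printoptions(precision=4,suppress=True)
o=r.get_obs(); q=np.array(o["tool_rot"]); print(o["time_s"],o["eef_pos"],Ro.from_quat(q[[1,2,3,0]]).as_matrix())
print("tip",ray("top",(185.4,225.4),.16)[:2])
im=cv2.imread("pics/top0.png")
for rr in(222,226,230): print([(c,im[rr,c].tolist()) for c in range(174,216,2)])
for z,rad in((.072,.0365),(.13,.027),(0,.043)): print(z,[proj("top",(.465,.165+s*rad,z)) for s in(1,-1)])
E
```

```text
2.3 [ 0.4304 -0.0097  0.2054] [[ 0.0018  1.     -0.0002]
 [ 1.     -0.0018 -0.0006]
 [-0.0006 -0.0002 -1.    ]]
tip [0.4661 0.1692]
[(174, [157, 165, 164]), (176, [159, 162, 157]), (178, [160, 161, 154]), (180, [162, 163, 156]), (182, [151, 153, 147]), (184, [121, 122, 117]), (186, [105, 107, 103]), (188, [114, 117, 111]), (190, [146, 148, 140]), (192, [164, 166, 157]), (194, [166, 165, 159]), (196, [157, 158, 150]), (198, [84, 95, 79]), (200, [15, 50, 3]), (202, [27, 51, 14]), (204, [49, 48, 41]), (206, [40, 37, 34]), (208, [40, 40, 39]), (210, [86, 88, 88]), (212, [142, 151, 151]), (214, [152, 159, 159])]
[(174, [157, 162, 160]), (176, [163, 163, 157]), (178, [160, 163, 153]), (180, [158, 161, 154]), (182, [131, 132, 122]), (184, [170, 171, 164]), (186, [158, 160, 152]), (188, [105, 104, 98]), (190, [113, 114, 108]), (192, [164, 164, 157]), (194, [167, 168, 161]), (196, [165, 167, 160]), (198, [119, 125, 113]), (200, [27, 56, 18]), (202, [23, 51, 7]), (204, [51, 58, 45]), (206, [42, 41, 36]), (208, [43, 41, 38]), (210, [82, 83, 83]), (212, [147, 152, 153]), (214, [152, 159, 160])]
[(174, [159, 164, 165]), (176, [160, 165, 159]), (178, [165, 165, 158]), (180, [163, 165, 157]), (182, [156, 158, 150]), (184, [135, 138, 130]), (186, [120, 124, 116]), (188, [136, 136, 131]), (190, [162, 164, 157]), (192, [168, 170, 163]), (194, [167, 169, 162]), (196, [157, 162, 153]), (198, [78, 92, 71]), (200, [21, 52, 11]), (202, [29, 53, 20]), (204, [54, 53, 46]), (206, [48, 46, 40]), (208, [45, 42, 41]), (210, [90, 91, 91]), (212, [147, 152, 153]), (214, [156, 165, 164])]
0.072 [array([176.8097, 226.1274]), array([207.7527, 225.5795])]
0.13 [array([177.0643, 226.0798]), array([201.1756, 225.6529])]
0 [array([178.6397, 226.1428]), array([212.9354, 225.5355])]
```

Bottle at (0.466, 0.169). Now I'll go down on the pickle jar and grip it.

>>> jog_arm:
  series:
    - [[0,2,0,60,0,0,0],[0,2,0,115,0,0,0],[0,2,0,155,0,0,0],[0,2,0,184,0,0,0],[0,2,0,184,0,0,0],[0,2,0,184,0,0,0],[1,2,0,184,0,0,0],[1,2,0,184,0,0,0],[1,2,0,184,0,0,0],[1,2,0,184,0,0,0],[1,2,0,184,0,0,0],[1,2,0,184,0,0,0]]
  newtons: 20

```text
time_s: 3.8
eef_pos: [0.4312, -0.0065, 0.0218]
tool_rot: [0.0, 0.707, 0.707, 0.0]
force: [0.4, -0.6, 4.2]
width: 0.615
finger_force: 20.0
```

>>> jog_arm:
  series:
    - [[1,0,0,-40,0,0,0],[1,0,0,-90,0,0,0],[1,0,0,-140,0,0,0],[1,-25,50,-150,0,0,0],[1,-55,100,-150,0,0,0],[1,-85,150,-150,0,0,0],[1,-113,190,-150,0,0,0],[1,-113,205,-150,0,0,0],[1,-113,205,-150,0,0,0],[1,-113,205,-110,0,0,0],[1,-113,205,-70,0,0,0],[1,-113,205,-40,0,0,0]]

```text
time_s: 5.3
eef_pos: [0.6328, -0.1178, 0.06]
tool_rot: [-0.002, 0.707, 0.707, -0.001]
force: [-0.2, 0.6, -1.7]
width: 0.615
finger_force: 20.0
```

>>> jog_arm:
  series:
    - [[1,-1,0,12,0,0,0],[1,-1,0,20,0,0,0],[1,-1,0,23.5,0,0,0],[1,-1,0,23.5,0,0,0],[1,-1,0,23.5,0,0,0]]

```text
time_s: 5.92
eef_pos: [0.6363, -0.1207, 0.0388]
tool_rot: [0.001, 0.707, 0.707, 0.0]
force: [0.5, -0.5, -2.0]
width: 0.611
finger_force: 20.0
```

>>> jog_arm:
  series:
    - [[1,0,0,1,0,0,0],[1,0,0,1,0,0,0],[0.5,0,0,1,0,0,0],[0,0,0,1,0,0,0],[0,0,0,1,0,0,0],[0,0,0,-30,0,0,0],[0,0,0,-80,0,0,0],[0,0,0,-140,0,0,0],[0,0,0,-170,0,0,0],[0,0,0,-170,0,0,0],[0,45,-20,-170,0,0,0],[0,90,-40,-170,0,0,0]]

```text
time_s: 7.42
eef_pos: [0.594, -0.0297, 0.2051]
tool_rot: [-0.002, 0.708, 0.707, -0.001]
force: [0.2, 0.2, -0.3]
width: 1.002
finger_force: 0.0
```

>>> jog_arm:
  series:
    - [[0,55,-26,0,0,0,0],[0,110,-51,0,0,0,0],[0,165,-76,0,0,0,0],[0,220,-101,0,0,0,0],[0,275,-126,0,0,0,0],[0,335,-154,0,0,0,0],[0,335,-154,0,0,0,0],[0,335,-154,0,0,0,0],[0,335,-154,0,0,0,0],[0,335,-154,0,0,0,0]]

```text
time_s: 8.68
eef_pos: [0.4424, 0.3032, 0.2076]
tool_rot: [0.0, 0.708, 0.706, -0.0]
force: [0.9, 0.5, -0.2]
width: 0.998
finger_force: 0.0
```

```bash
python3 - <<'E'
from h import *
im=save("top","top1")[:,:,::-1]
big=cv2.resize(im[125:265,105:345],None,fx=3.3,fy=3.3,interpolation=cv2.INTER_CUBIC); cv2.imwrite("pics/crop1.png",big)
hsv=cv2.cvtColor(np.ascontiguousarray(im),cv2.COLOR_BGR2HSV); m=cv2.inRange(hsv,(20,120,90),(35,255,255))[130:185,280:340]
M=cv2.moments(m); c=(M["m10"]/M["m00"]+280,M["m01"]/M["m00"]+130); print(c,ray("top",c,.078)[:2])
E
```

```text
(311.61923076923074, 152.83653846153845) [ 0.63335993 -0.1209067 ]
```

View pics/crop1.png

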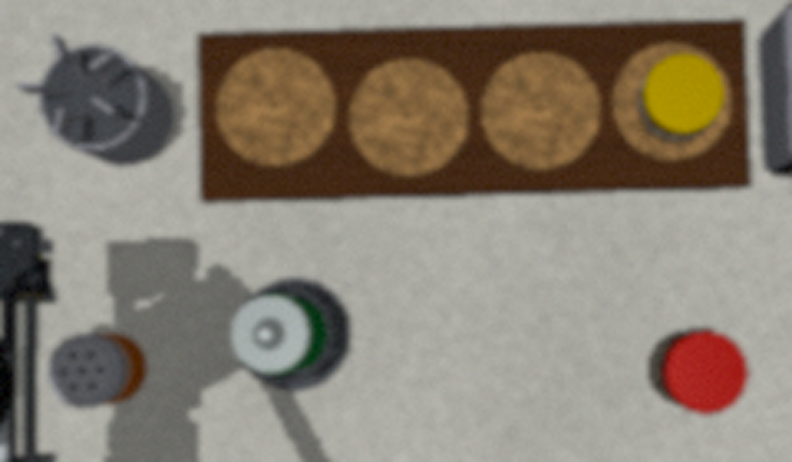

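Pickle jar stands on its coaster about 3 mm off-centre, and the bottle cap disc now shows the bottle centre at (0.4655, 0.170). Next is the shaker.

>>> jog_arm:
  series:
    - [[0,1,0,60,0,0,0],[0,1,0,115,0,0,0],[0,1,0,150,0,0,0],[0,1,0,175,0,0,0],[0,1,0,175,0,0,0],[0,1,0,175,0,0,0],[1,1,0,175,0,0,0],[1,1,0,175,0,0,0],[1,1,0,175,0,0,0],[1,1,0,175,0,0,0],[1,1,0,175,0,0,0],[1,1,0,175,0,0,0]]
  newtons: 20

```text
time_s: 10.22
eef_pos: [0.4421, 0.3057, 0.0331]
tool_rot: [0.0, 0.707, 0.707, 0.0]
force: [1.1, 0.1, 0.7]
width: 0.559
finger_force: 20.0
```

>>> jog_arm:
  series:
    - [[1,0,0,-40,0,0,0],[1,0,0,-95,0,0,0],[1,0,0,-150,0,0,0],[1,0,0,-200,0,0,0],[1,-40,10,-200,0,0,0],[1,-90,30,-200,0,0,0],[1,-140,60,-200,0,0,0],[1,-190,90,-200,0,0,0],[1,-240,120,-200,0,0,0],[1,-285,155,-200,0,0,0],[1,-310,180,-200,0,0,0],[1,-326,190,-200,0,0,0]]

```text
time_s: 11.72
eef_pos: [0.6321, -0.0219, 0.2317]
tool_rot: [-0.001, 0.708, 0.707, -0.001]
force: [-0.5, -0.2, -1.1]
width: 0.561
finger_force: 20.0
```

>>> jog_arm:
  series:
    - [[1,0,0,0,0,0,0],[1,0,0,0,0,0,0],[1,0,0,50,0,0,0],[1,0,0,100,0,0,0],[1,0,0,140,0,0,0],[1,0,0,165,0,0,0],[1,0,0,178,0,0,0],[1,0,0,181,0,0,0],[1,0,0,181,0,0,0],[1,0,0,181,0,0,0]]

```text
time_s: 12.98
eef_pos: [0.6326, -0.0205, 0.0533]
tool_rot: [0.001, 0.707, 0.707, 0.001]
force: [0.2, 0.6, -1.2]
width: 0.559
finger_force: 20.0
```

>>> jog_arm:
  series:
    - [[1,0,0,2,0,0,0],[1,0,0,4,0,0,0],[1,0,0,4,0,0,0],[0.5,0,0,4,0,0,0],[0,0,0,4,0,0,0],[0,0,0,4,0,0,0],[0,0,0,-30,0,0,0],[0,0,0,-80,0,0,0],[0,0,0,-130,0,0,0],[0,0,0,-160,0,0,0],[0,-25,-50,-160,0,0,0],[0,-55,-100,-160,0,0,0]]

```text
time_s: 14.48
eef_pos: [0.5309, -0.0758, 0.2119]
tool_rot: [0.0, 0.707, 0.708, -0.0]
force: [0.2, -0.8, 0.5]
width: 1.003
finger_force: 0.0
```

>>> jog_arm:
  series:
    - [[0,-30,-55,0,0,0,0],[0,-49,-98,0,0,0,0],[0,-49,-98,0,0,0,0],[0,-49,-98,0,0,0,0],[0,-49,-98,0,0,0,0]]

```text
time_s: 15.1
eef_pos: [0.435, -0.1242, 0.2119]
tool_rot: [0.0, 0.707, 0.707, 0.0]
force: [-0.3, -0.4, 0.3]
width: 0.997
finger_force: 0.0
```

>>> jog_arm:
  series:
    - [[0,-1,-1,50,0,0,0],[0,-1,-1,100,0,0,0],[0,-1,-1,140,0,0,0],[0,-1,-1,164,0,0,0],[0,-1,-1,164,0,0,0],[0,-1,-1,164,0,0,0],[1,-1,-1,164,0,0,0],[1,-1,-1,164,0,0,0],[1,-1,-1,164,0,0,0],[1,-1,-1,164,0,0,0],[1,-1,-1,164,0,0,0],[1,-1,-1,164,0,0,0]]
  newtons: 22

```text
time_s: 16.6
eef_pos: [0.4334, -0.1258, 0.0483]
tool_rot: [0.001, 0.707, 0.707, 0.0]
force: [2.6, -0.2, 2.7]
width: 0.604
finger_force: 22.0
```

>>> jog_arm:
  series:
    - [[1,0,0,-40,0,0,0],[1,0,0,-90,0,0,0],[1,0,0,-140,0,0,0],[1,0,0,-180,0,0,0],[1,35,30,-180,0,0,0],[1,75,70,-180,0,0,0],[1,115,110,-180,0,0,0],[1,155,150,-180,0,0,0],[1,190,180,-180,0,0,0],[1,206,195,-180,0,0,0],[1,206,195,-180,0,0,0],[1,206,195,-180,0,0,0]]

```text
time_s: 18.1
eef_pos: [0.6264, 0.0798, 0.2271]
tool_rot: [-0.001, 0.707, 0.707, -0.001]
force: [-0.5, -0.6, -2.2]
width: 0.602
finger_force: 22.0
```

>>> jog_arm:
  series:
    - [[1,0,0,45,0,0,0],[1,0,0,90,0,0,0],[1,0,0,125,0,0,0],[1,0,0,150,0,0,0],[1,0,0,161,0,0,0],[1,0,0,161,0,0,0],[1,0,0,161,0,0,0]]

```text
time_s: 18.98
eef_pos: [0.6286, 0.0802, 0.0684]
tool_rot: [0.001, 0.707, 0.707, 0.001]
force: [0.1, 0.6, -1.6]
width: 0.599
finger_force: 22.0
```

>>> jog_arm:
  series:
    - [[1,0,0,2,0,0,0],[1,0,0,4,0,0,0],[1,0,0,4,0,0,0],[0.5,0,0,4,0,0,0],[0,0,0,4,0,0,0],[0,0,0,4,0,0,0],[0,0,0,-30,0,0,0],[0,0,0,-80,0,0,0],[0,0,0,-130,0,0,0],[0,0,0,-150,0,0,0],[0,20,-45,-150,0,0,0],[0,50,-90,-150,0,0,0]]

```text
time_s: 20.48
eef_pos: [0.537, 0.1305, 0.2166]
tool_rot: [-0.0, 0.708, 0.706, 0.0]
force: [0.3, 0.1, 0.3]
width: 0.999
finger_force: 0.0
```

>>> jog_arm:
  series:
    - [[0,20,-45,0,0,0,0],[0,39,-73,0,0,0,0],[0,39,-73,0,0,0,0],[0,39,-73,0,0,0,0],[0,39,-73,0,0,0,0]]

```text
time_s: 21.1
eef_pos: [0.4659, 0.169, 0.2167]
tool_rot: [0.0, 0.707, 0.707, -0.0]
force: [0.4, -0.1, -0.1]
width: 1.003
finger_force: 0.0
```

```bash
python3 - <<'E'
from h import *
im=save("top","top2")[:,:,::-1]
big=cv2.resize(im[125:265,105:345],None,fx=3.3,fy=3.3,interpolation=cv2.INTER_CUBIC); s=save("side","side2")[:,:,::-1][90:300,150:400]
s=cv2.resize(s,(250*2,210*2)); s=cv2.copyMakeBorder(s,0,42,0,0,0)
cv2.imwrite("pics/c2.png",cv2.resize(np.hstack([big,s]),None,fx=.6,fy=.6,interpolation=cv2.INTER_AREA))
E
```

```text
(no output)
```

View pics/c2.png

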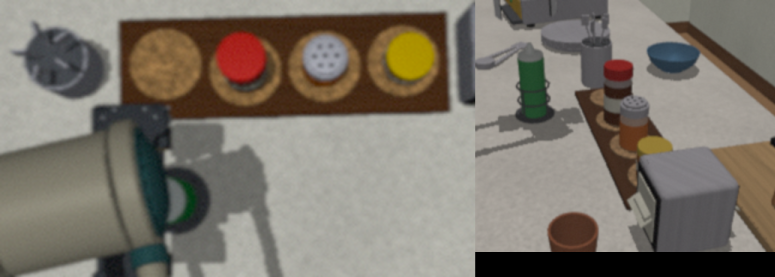

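The first three containers stand on their coasters in the right order. Now the bottle, gripped above the hoop.

>>> jog_arm:
  series:
    - [[0,0.5,0,45,0,0,0],[0,0.5,0,85,0,0,0],[0,0.5,0,115,0,0,0],[0,0.5,0,133,0,0,0],[0,0.5,0,133,0,0,0],[0,0.5,0,133,0,0,0],[0.3,0.5,0,133,0,0,0],[0.36,0.5,0,133,0,0,0],[0.4,0.5,0,133,0,0,0],[1,0.5,0,133,0,0,0],[1,0.5,0,133,0,0,0],[1,0.5,0,133,0,0,0]]
  newtons: 25

```text
time_s: 22.7
eef_pos: [0.4654, 0.1701, 0.0842]
tool_rot: [0.0, 0.707, 0.707, 0.001]
force: [1.1, 0.5, 1.3]
width: 0.571
finger_force: 25.0
```

>>> jog_arm:
  series:
    - [[1,0,0,-5,0,0,0],[1,0,0,-12,0,0,0],[1,0,0,-20,0,0,0],[1,0,0,-30,0,0,0],[1,0,0,-40,0,0,0],[1,0,0,-50,0,0,0],[1,0,0,-60,0,0,0],[1,0,0,-70,0,0,0],[1,0,0,-80,0,0,0],[1,0,0,-95,0,0,0],[1,0,0,-110,0,0,0],[1,0,0,-110,0,0,0]]

```text
time_s: 24.2
eef_pos: [0.4658, 0.1703, 0.1956]
tool_rot: [0.001, 0.707, 0.707, 0.001]
force: [0.4, -0.4, -1.7]
width: 0.571
finger_force: 24.9
```

```bash
python3 - <<'E'
from h import *
s=save("side","side3")[:,:,::-1][60:300,120:400]
cv2.imwrite("pics/c3.png",cv2.resize(s,None,fx=2,fy=2))
E
```

```text
(no output)
```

View pics/c3.png

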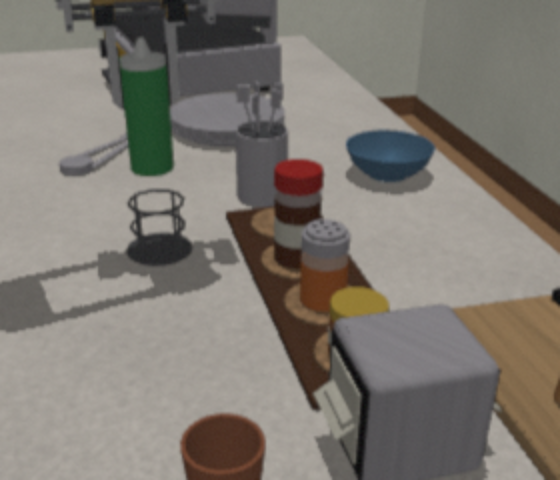

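The stand is still standing in place (side image crop, about 160,225) with the bottle clear above it. Now to carry the bottle to the last coaster.

>>> jog_arm:
  series:
    - [[1,0,10,-10,0,0,0],[1,3,40,-20,0,0,0],[1,6,75,-20,0,0,0],[1,9,110,-20,0,0,0],[1,11,145,-20,0,0,0],[1,11,165,-20,0,0,0],[1,11,172,-20,0,0,0],[1,11,172,-20,0,0,0],[1,11,172,10,0,0,0],[1,11,172,45,0,0,0],[1,11,172,75,0,0,0],[1,11,172,90,0,0,0]]

```text
time_s: 25.75
eef_pos: [0.6347, 0.1809, 0.1026]
tool_rot: [-0.001, 0.707, 0.707, -0.001]
force: [0.7, 0.2, -2.5]
width: 0.572
finger_force: 24.9
```

>>> jog_arm:
  series:
    - [[1,0,0,3,0,0,0],[1,0,0,3,0,0,0],[1,0,0,3,0,0,0]]

```text
time_s: 26.12
eef_pos: [0.6376, 0.1812, 0.1024]
tool_rot: [0.001, 0.707, 0.707, 0.001]
force: [0.0, 0.2, -2.5]
width: 0.575
finger_force: 24.9
```

>>> jog_arm:
  series:
    - [[1,0,0,2.5,0,0,0],[1,0,0,5,0,0,0],[1,0,0,5,0,0,0],[0.5,0,0,5,0,0,0],[0.3,0,0,5,0,0,0],[0,0,0,5,0,0,0],[0,0,0,5,0,0,0],[0,0,0,-30,0,0,0],[0,0,0,-80,0,0,0],[0,0,0,-130,0,0,0],[0,0,0,-160,0,0,0],[0,0,0,-160,0,0,0]]

```text
time_s: 27.62
eef_pos: [0.638, 0.1812, 0.2636]
tool_rot: [0.002, 0.707, 0.707, 0.002]
force: [-0.3, -0.0, 0.1]
width: 0.998
finger_force: 0.0
```

>>> jog_arm:
  series:
    - [[0,-40,-40,0,0,0,0],[0,-80,-80,0,0,0,0],[0,-120,-120,0,0,0,0],[0,-160,-160,0,0,0,0],[0,-200,-200,0,0,0,0],[0,-240,-240,0,0,0,0],[0,-240,-240,0,0,0,0],[0,-240,-240,0,0,0,0],[0,-240,-240,0,0,0,0]]

```text
time_s: 28.75
eef_pos: [0.3973, -0.0582, 0.2602]
tool_rot: [-0.001, 0.707, 0.708, -0.0]
force: [-0.0, 0.1, -0.4]
width: 1.003
finger_force: 0.0
```

```bash
python3 - <<'E'
from h import *
np.set_printoptions(precision=4,suppress=True)
im=np.ascontiguousarray(save("top","top4")[:,:,::-1])
a=im[125:265,105:345]; s=save("side","side4")[:,:,::-1][60:270,120:400]
big=cv2.resize(a,None,fx=3.2,fy=3.2,interpolation=cv2.INTER_CUBIC)
exp=[((.637,.181),.146,.027),((.6276,.08),.138,.028),((.631,-.02),.108,.026),((.636,-.1203),.078,.029)]
for X,z,rr in exp:
    p=np.array([proj("top",(X[0]+rr*np.cos(t),X[1]+rr*np.sin(t),z)) for t in np.linspace(0,6.28,40)])
    cv2.polylines(big,[((p-[105,125]+.5)*3.2).astype(np.int32)],True,(255,0,255),1)
s=cv2.resize(s,None,fx=1.5,fy=1.5)
o=np.zeros((600,768,3),np.uint8); o[:230]=big[:230]; o[230:545,:420]=s
st=big[230:448,0:340]; o[235:235+218,424:764]=st
cv2.imwrite("pics/c4.png",o)
for n,z in(("squeeze_bottle",.016),("masala_jar",.016),("shaker",.016),("pickle_jar",.016),("wire_stand",0)):
    for c in("top","side"):
        for d in r.landmark_of(n,c)[:1]: print(n,c,round(d["conf"],2),ray(c,d["at"],z)[:2])
E
```

```text
squeeze_bottle top 0.83 [0.6406 0.1782]
squeeze_bottle side 0.76 [0.6385 0.1652]
masala_jar top 0.89 [0.6325 0.0817]
masala_jar side 0.59 [0.6258 0.0749]
shaker top 0.98 [ 0.6401 -0.0237]
shaker side 0.91 [ 0.644  -0.0132]
pickle_jar top 0.66 [ 0.6385 -0.1244]
pickle_jar side 0.84 [ 0.6372 -0.1155]
wire_stand top 0.59 [0.4644 0.1675]
wire_stand side 0.57 [0.4641 0.172 ]
```

View pics/c4.png

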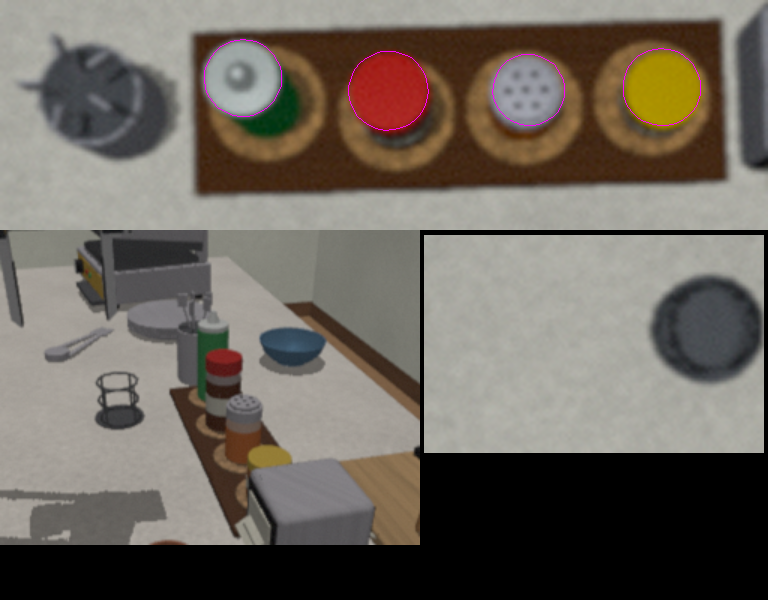

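The tops of all four containers fall on the circles predicted for their coaster centres, within about 3 mm. The wire stand is upright in its place and the robot touches nothing.

```bash
python3 -c "
from station import r
print(r.hand_in())"
```

```text
the job is handed in; nothing more can be done
None
```

The job is handed in after about 29 s on the robot's clock: from the dispenser to the spoon pot stand the pickle jar, shaker, masala jar and squeeze bottle, each upright and within about 3 mm of its coaster's centre in the last picture, and the wire stand is still standing where it was.

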